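# Lock out a supply: isolator off, fuse into the drawer, drawer shut

### The job

Take the shed supply out of service: of the two lever switches under the strip lamp, throw the one with the crossbar handle from on (leaning right, as the robot sees it) fully over to off (leaning left), and leave the ball-handled one on. Then pick up the loose white fuse carrier, lay it gently, not dropped, in the front compartment of the parts cabinet's open drawer, let go of it and push the drawer fully shut. Leave the Morse key, the red toggle box, the microphone and the jar standing where they are.

Things in the scene. Friction and masses are not known exactly. Their poses are not given: they have to be found in the camera images.
- isolator_lever (a joint): angle (rad) of the isolator's lever about its hinge, which runs along the switch box's x axis: +0.42 = on, leaning to the box's -y side (right as the robot sees it); 0 = upright; -0.42 = off, leaning to +y (left). Over-centre: heavy at the handle, it drops to the nearer end stop by itself once it is more than about 0.15 rad past upright; 1 to 2 N at the handle moves it
- isolator_hinge (a point): hinge of the isolator's lever, on top of its grey steel switch box (100 mm along x, 95 along y, top at 103 mm), 106 mm above the table; axes are those of the box, x pointing away from the robot, z up
- isolator_grip (a point): middle of the isolator's handle: a dark steel round crossbar, 16 mm thick and 44 mm long, lying parallel to the hinge at the end of a 10 mm steel rod, 85 mm from the hinge. Axes turn with the lever: z along the rod, x along the crossbar
- light_lever (a joint): angle of the other switch's lever, same make and meaning: +0.42 = on, to be left there
- light_grip (a point): centre of the 24 mm dark steel ball that ends the other switch's lever, 85 mm from its hinge. The two switch boxes stand side by side, 140 mm apart, either one on the left
- lamp: fixed strip lamp over both switches. Origin on the table midway between the two hinges, x pointing away from the robot. Its housing hangs over the levers: 290 mm along y, from x = -20 to +48 mm, underside 302 mm and top 339 mm above the table; carried by two 14 mm square posts at x = +38, y = +-138 mm. From the front (-x) it is open beneath, so a tool tilted forward fits
- fuse: fuse carrier, loose: white ceramic block 64 mm along x, 26 along y, 22 high, with a 34 x 10 mm ridge on top (to 30 mm) and a copper blade reaching to x = +-42 mm at each end. Origin at the centre of its underside. 0.12 kg
- cabinet: fixed steel parts cabinet, 170 mm wide (y), 144 mm high, 200 deep, x pointing away from the robot; origin on the table, 60 mm in front of its front face, mid-width
- drawer (a joint): how far the top drawer is open (m): 0 = fully shut; slides along the cabinet's -x to open. Needs about 2 N
- drawer_in (a point): centre of the floor of the drawer's front compartment, 94 mm above the table when placed in the cabinet; axes as the cabinet's, moves with the drawer. The compartment is 98 mm along x, 150 along y, walls 36 mm high (front panel 43); all of it is open to above while the drawer is over 0.11 out
- drawer_handle (a point): centre of the drawer's pull, a dark steel bar 70 mm along y, 10 thick, 14 high, 25 mm in front of the drawer's front panel, 114 mm above the table
- morse_key: Morse key, bystander: 60 x 90 mm dark plastic base, 41 mm high; origin at the centre of the underside
- toggle_box: small red toggle switch box, bystander: 55 x 75 mm, 38 high, 58 with its toggle; origin under its centre
- microphone: black hand microphone lying flat, bystander: 120 x 65 mm, 30 high; origin under its centre
- jar: squat glass jar with a steel lid, bystander: 72 mm across, 70 high; origin under its centre
Not all that is in view belongs to the job. Leave any turquoise look-alike of the part that bears light_lever alone.

How it is judged (in metres and radians):
On the way, in this order (a step that is already met when the one before it is completed fails the run):
1. the crossbar lever rests at off (value of joint isolator_lever below -0.36 rad), for 0.2 s.
2. the fuse carrier lies released in the drawer's front compartment (x of fuse in the frame of drawer_in between -0.045 and 0.045 m and y of fuse in the frame of drawer_in between -0.072 and 0.072 m and z of fuse in the frame of drawer_in between -0.004 and 0.016 m and contact force between the fingers and fuse below 0.5 N and linear speed of fuse below 0.05 m/s), for 0.2 s.
3. the drawer is shut (value of joint drawer below 0.006 m), for 0.2 s.
At the end, for the whole second after the job is handed in: The crossbar lever is at off (beyond -0.36 rad), the ball lever still at on (above 0.36 rad), the fuse carrier lies at rest on the floor of the drawer's front compartment (origin within 45 mm in x, 72 mm in y and at most 16 mm above the floor) and the drawer is shut to within 6 mm (value of joint isolator_lever below -0.36 rad and value of joint light_lever above 0.36 rad and value of joint drawer below 0.006 m and x of fuse in the frame of drawer_in between -0.045 and 0.045 m and y of fuse in the frame of drawer_in between -0.072 and 0.072 m and z of fuse in the frame of drawer_in between -0.004 and 0.016 m and linear speed of fuse below 0.03 m/s); the robot touches nothing.
It fails at once if the ball-handled switch is pushed out of on (below 0.25 rad) (value of joint light_lever below 0.25 rad).
It fails at once if the fuse carrier is dropped into the drawer (faster than 0.8 m/s inside it) (x of fuse in the frame of drawer_in between -0.045 and 0.045 m and y of fuse in the frame of drawer_in between -0.072 and 0.072 m and z of fuse in the frame of drawer_in below 0.04 m and linear speed of fuse above 0.8 m/s).
It fails at once if a bystander (Morse key, toggle box, microphone or jar) is moved more than 30 mm (distance of any of morse_key, toggle_box, microphone, jar from where it was at the start of the episode above 0.03 m).
It fails at once if the jar is tipped over (angle between jar's own z axis and vertical above 0.5 rad).
It also fails if it takes over 72 s, if anything falls off the work surface, if the arm or the gripper's body presses on something with over 40 N, if the wrist force passes 120 N, or if a joint passes its speed limit or range.

### The arm

A 6-joint arm with a two-finger parallel gripper is mounted at the origin on the work surface. World frame = base frame: x ahead of the robot, y to its left, z up, the work surface at z = 0. Lengths are in mm, angles in rad, forces in N, time in s.
With the tool pointing down it reaches from about 325 to 900 mm from the base axis. Payload 3.5 kg.
Tool frame: the origin (TCP) lies midway between the tips of the shut fingers; the grasp point (between the pads) lies 19 mm behind it; z points along the fingers, y is the line along which they close (so a half turn about z gives the same grasp; the last joint's range is limited). The gripper opens to 85 mm and grips with 20 to 120 N. Pads are 22 mm wide; open, the fingers measure 114 mm over their backs; the gripper's body (76 mm by 85 mm) begins 54 mm behind the grasp point. The pads swing forward as they close: fully open they stand 13 mm farther back than shut.
Start: joints at [-1.295, 0.276, -0.026, 1.268, 0, 1.467], TCP at [231.117, -580.695, 231.313] pointing down, gripper open.
Joint ranges: [-3.12, 3.12], [-0.85, 1.88], [-1.08, 1.24], [-1.95, 2.15], [-1.57, 1.53], [-3.14, 3.14]. Speed limits (rad/s): [2.57, 2.57, 3.14, 3.14, 3.14, 3.14].

### API

Orientations are given as a unit quaternion [x, y, z, w].
In Python, from rig import arm gives the robot as it stands. The module is installed in compiled form; this text tells all that it offers.
- The arm moves only by the shell command python3 -m handwheel 'ROWS' [OPENING] [FORCE]. ROWS is JSON, a list that holds one entry, the list of rows, each a list of 4 numbers: the shift along the tool's x, y, z normalised to -1 to 1, where 1 is 0.25 m, then the turn about the tool's z normalised to -1 to 1, where 1 is 90 degrees. In form: [[[dx, dy, dz, spin], ...]]. A call has 1 to 5 rows; each row shifts and turns the commanded pose from where the row before left it, along the tool's axes as they then stand; what a row does not reach is not made up. A row lasts 1/10 s, in which the tool goes at most 50 mm and 8.59 degrees, less where a joint would pass 70% of its speed; a pose out of reach is approached as far as the arm can. A call with a number of a shift or a turn outside -1 to 1 is refused whole. A call with a gripper value outside its range is refused whole. OPENING is the opening, from -1 (shut) to 1 (fully open), set as the call begins (- or left out, the last holds). The fingers move at their own pace and stop on an object; FORCE is the grip in N (left out, the last holds). Time passes only in rows, so rows that do not move let the fingers close. It gives the time, the measured TCP pose, the force, the opening and the grip force at its end, in the units of the state.
- arm.observe(): the state, without advancing time (a new reading comes with each control period).
- arm.get_image(name): name is "side" or "top"; returns the picture (420x560x3 uint8, red, green, blue); there is no depth.
- arm.camera_params(name): a dict with "fovy" (degrees; the focal length in pixels is half the picture's height over the tangent of half this angle, whatever the lens; pixels are square), "cx", "cy" (the principal point, pixels), "k1" (the pictures are not rectified: a ray, as slopes to the right and down, at radius r is drawn at 1 + k1 r^2 times it, then the intrinsics apply), "pose" (4x4, takes a point from camera to world coordinates). Camera axes: x right, y down, z forward; pixel columns grow to the right and rows downward; lengths in mm; the calibration is good to about 2 mm. A picture is of the moment at which its call begins. camera_params takes no time and is no camera call.
- arm.close_job(): hands the job in; it is judged then, once.
Trained networks look in the newest picture that a camera, given by its name, has taken for a name from the list of things; names that differ only in an ending like _2 or _b are one class to them, and where a whole thing is asked for, a point or a joint stands for the part that bears it (a point fixed in the world has none). Each returns a list of dicts, best first, with "score" (0 to 1); they miss things now and then, are a little off and sometimes report something else, mostly with a low value. They report only what shows in the picture. A call takes as long as a camera call. They do not tell look-alikes from the thing itself.
- arm.find_in(target, camera): "point" ([x, y, z] in mm, in world coordinates, good to about 4 mm: the middle of the surface that is visible of it).
- arm.mark_of(target, camera): "point" ([x, y, z] in mm, in world coordinates, good to about 4 mm: a listed point, or the origin of a listed thing).
The state is a dict: "time_s": time; "joint_positions": joint angles; "dq": joint speeds; "effort": joint torques, N m; "ee_pos": TCP position; "eef_rot": TCP orientation; "contact_force": force on the tool from outside, world axes, zero at the start; "moment": the same for the moment, N m; "finger_gap": opening from 0.0 (shut) to 1.0 (fully open); "grip_force": force on a finger pad.
Only numpy, scipy, OpenCV 4.12 (cv2) and the standard library are available. Lean on these libraries where they do the work, as an engineer would, in place of code of your own. Each camera call takes 0.05 s, during which the arm holds its last target. There are 200 camera calls.

## Working session

There is one attempt and no reset: what is moved stays moved. The work goes in short steps, Python scripts to look and compute and a shell command to move; the robot and the scene stay as the last step left them, time stands still between calls to the robot, and variables do not carry over. Pictures are saved under pics/ and viewed, at most 10 in all, crops included, and the job is handed in when it is done.

```bash
mkdir -p pics
cat > h.py <<'E'
from rig import arm
import numpy as np, cv2
from scipy.spatial.transform import Rotation as R
def snap(n,f):
    im=arm.get_image(n); cv2.imwrite('pics/'+f,cv2.cvtColor(im,cv2.COLOR_RGB2BGR)); return im
def K(c,h=420):
    f=h/2/np.tan(np.radians(c['fovy'])/2); return np.array([[f,0,c['cx']],[0,f,c['cy']],[0,0,1.]]),np.array([c['k1'],0,0,0,0.])
def ray(n,uv):
    c=arm.camera_params(n); k,d=K(c); p=cv2.undistortPoints(np.array([[uv]],float),k,d)[0,0]
    T=np.array(c['pose']); return T[:3,3],T[:3,:3]@np.array([p[0],p[1],1.])
def atz(n,uv,z):
    o,r=ray(n,uv); return o+r*(z-o[2])/r[2]
def tri(uv1,uv2,a='side',b='top'):
    o1,r1=ray(a,uv1);o2,r2=ray(b,uv2);s=np.linalg.lstsq(np.c_[r1,-r2],o2-o1,rcond=None)[0]
    p,q=o1+s[0]*r1,o2+s[1]*r2; return (p+q)/2,np.linalg.norm(p-q)
def proj(n,P):
    c=arm.camera_params(n);k,d=K(c);T=np.linalg.inv(np.array(c['pose']));return cv2.projectPoints(np.atleast_2d(P).astype(float),cv2.Rodrigues(T[:3,:3])[0],T[:3,3],k,d)[0][:,0]
def to_tool(target):
    s=arm.observe();return R.from_quat(s['eef_rot']).inv().apply(np.array(target)-s['ee_pos'])/250
E
python3 - <<'E'
from h import *
np.set_printoptions(precision=1,suppress=True)
for c in('side','top'):
    snap(c,c+'0.png')
    T=np.array(arm.camera_params(c)['pose']);print(c,T)
    for t in('isolator_hinge','isolator_grip','light_grip','lamp','fuse','cabinet','drawer_in','drawer_handle','morse_key','toggle_box','microphone','jar'):
        for d in arm.mark_of(t,c)[:3]: print(c,t,np.array(d['point']),round(d['score'],2),proj(c,d['point'])[0])
s=arm.observe();print(s)
E
```

```text
side [[ -0.8  -0.3   0.4  42.4]
 [ -0.6   0.5  -0.6 766.3]
 [ -0.   -0.8  -0.6 908.2]
 [  0.    0.    0.    1. ]]
side isolator_grip [566.5 313.2 183.1] 0.78 [194.2 295.2]
side isolator_grip [ 404.6 -151.7    1.6] 0.69 [374.  255.6]
side light_grip [572.2 172.8 184.7] 0.48 [237.3 251.2]
side lamp [441.3  -1.4  -1.5] 0.43 [331.8 287.4]
side fuse [571.4   6.2   1.6] 0.9 [284.5 267.6]
side cabinet [ 565.4 -281.2    4.7] 0.92 [343.2 207.2]
side drawer_in [ 538.9 -280.2   98.8] 0.89 [353.5 183. ]
side drawer_in [442.1  -5.7   0.1] 0.7 [332.4 285.7]
side morse_key [444.4  -6.2   1.9] 0.68 [331.7 284.6]
side toggle_box [693.1   1.3  -0.2] 0.72 [246.4 249. ]
side microphone [ 403.6 -150.2    2.2] 0.94 [374.1 255.9]
side jar [406.8 155.1   1. ] 0.89 [309.3 337. ]
side jar [564.1 316.1 183.7] 0.24 [194.1 296.5]
top [[  -0.    -1.     0.1  445.4]
 [  -1.     0.    -0.    15. ]
 [   0.    -0.1   -1.  1147.1]
 [   0.     0.     0.     1. ]]
top isolator_hinge [566.2 346.3 104.8] 0.89 [120.3 222.2]
top isolator_grip [564.  313.2 182.3] 0.41 [124.5 218.8]
top light_grip [758.8 299.  187.7] 0.69 [13
[... 351 characters left out ...]
ey [449.4  -8.6   1.5] 0.68 [281.1 270.9]
top toggle_box [694.3   2.7   3.8] 0.85 [273.8 171.8]
top microphone [ 403.2 -149.8   -0.8] 0.88 [339.9 288.6]
top microphone [406.9 155.9   0.9] 0.3 [213.2 290.7]
top jar [408.6 156.3   2.8] 0.73 [212.9 290. ]
top jar [ 462.3 -276.4  114.6] 0.68 [403.9 261.5]
{'time_s': 1.3, 'joint_positions': array([-1.3,  0.3, -0. ,  1.3, -0. ,  1.5]), 'dq': array([0., 0., 0., 0., 0., 0.]), 'effort': array([ -0. , -44.5,  29.6,   0. ,  -0. ,   0. ]), 'ee_pos': array([ 231.1, -580.7,  231.3]), 'eef_rot': array([ 1. ,  0.2, -0. ,  0. ]), 'contact_force': array([ 0.2, -0.7,  1.1]), 'moment': array([ 0., -0.,  0.]), 'grip_force': 0.0, 'finger_gap': 0.9994810834236406}
```

View pics/side0.png

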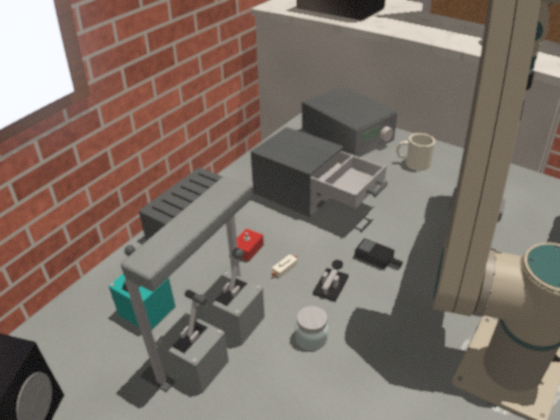

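View pics/top0.png

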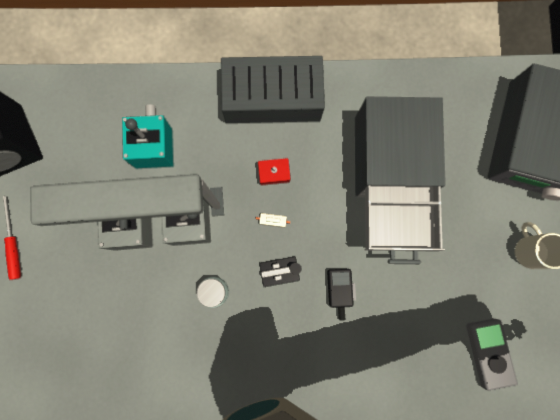

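The side view shows the two levers: crossbar at about (194,296), ball at (237,252). The turquoise look-alike is at (143,290), the fuse at (285,266), and the open drawer at (352,182). In the top view the lamp bar spans (32,205) to (203,194) and the fuse is at (273,220). I'll zoom in on the handles and the lamp edge next.

Run:
```python
from h import *
np.set_printoptions(precision=1,suppress=True)
s=cv2.imread('pics/side0.png');t=cv2.imread('pics/top0.png')
a=cv2.resize(s[235:385,130:270],None,fx=4,fy=4,interpolation=cv2.INTER_CUBIC)[:600]
a=cv2.resize(a,(380,407))
b=cv2.resize(t[165:265,20:225],(410,200),interpolation=cv2.INTER_CUBIC);c=cv2.resize(t[175:275,250:455],(410,200),interpolation=cv2.INTER_CUBIC)
o=np.zeros((407,800,3),np.uint8);o[:,:380]=a;o[:200,385:795]=b;o[205:405,385:795]=c
cv2.imwrite('pics/crop1.png',o)
for uv in((33,223),(202,212),(32,186),(200,176)):print('lamp top',atz('top',uv,339))
# fuse yaw
m=cv2.inRange(cv2.cvtColor(t,cv2.COLOR_BGR2HSV)[205:235,250:300],(0,0,170),(180,110,255));p=np.argwhere(m)[:,::-1]+[250,205]
w=np.array([atz('top',q,25)[:2] for q in p.astype(float)]);print(len(p),w.mean(0));u,S,v=np.linalg.svd(w-w.mean(0));print(v[0],np.degrees(np.arctan2(v[0,1],v[0,0])),S)
print(tri((284.5,266),(273,220)))
# drawer floor corners & cabinet yaw
print('handle ends',[atz('top',q,114) for q in((389,261),(417,262))])
print('panel',[atz('top',q,137) for q in((368,247),(441,250))])
```

```text
lamp top [541.5 417.4 339. ]
lamp top [553.2 132.4 339. ]
lamp top [605.5 421.4 339. ]
lamp top [616.8 135.5 339. ]
305 [572.6   8.2]
[-0.2 -1. ] -98.71730699646972 [328.2 137.2]
(array([572.2,   7.2,   7.6]), np.float64(2.5153608844190627))
handle ends [array([ 464.3, -243.9,  114. ]), array([ 460.6, -305.2,  114. ])]
panel [array([ 495. , -194.7,  137. ]), array([ 484.7, -351.3,  137. ])]
```

View pics/crop1.png

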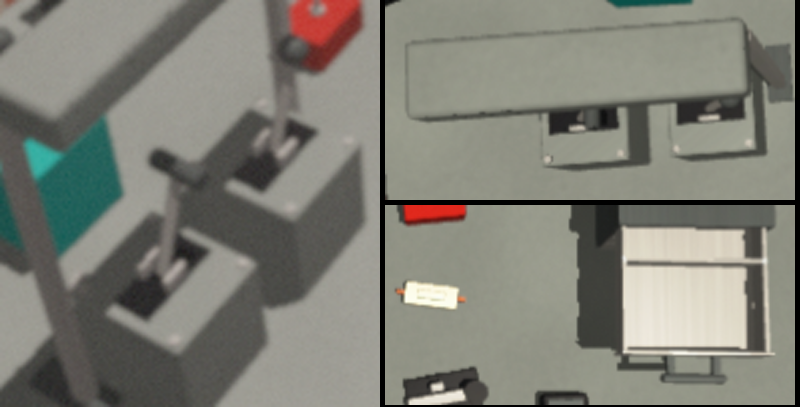

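The crossbar is the left switch (y≈346), with the lamp's front edge at x≈546 and a yaw of about 0.04. Tilting isn't possible with these rows. Instead I'll turn the open fingers along x, so the front finger reaches the crossbar's near end while the body stays in front of the lamp.

```bash
cat >> h.py <<'E'
def plan(target,yaw):
    "yaw: world angle of tool y (mod pi); prints spin (deg) options and shift after spin, in units of 0.25 m"
    s=arm.observe();M=R.from_quat(s['eef_rot']).as_matrix();q=s['joint_positions'];p=np.array(s['ee_pos'])
    cur=np.arctan2(M[1,1],M[0,1]);dq1=np.arctan2(target[1],target[0])-np.arctan2(p[1],p[0])
    print('ee',p.round(1),'tilt',np.degrees(np.arccos(-M[2,2])).round(2),'yaw',round(cur,3),'F',np.round(s['contact_force'],1),'gap',round(s['finger_gap'],2),'grip',round(s['grip_force'],1),'t',s['time_s'])
    for k in(-1,0,1):
        sp=-(yaw-cur)+k*np.pi; sp=(sp+1.5*np.pi)%(3*np.pi)-1.5*np.pi
        M2=M@R.from_euler('z',sp).as_matrix()
        print('spin deg',np.degrees(sp).round(1),'norm',(sp/np.pi*2).round(3),'q6',(q[5]+dq1+sp).round(2),'shift',(M2.T@(np.array(target)-p)/250).round(3))
E
python3 -c "
from h import *
plan((440,-100,240),0.04);plan((470,270,240),0.04)"
```

```text
ee [ 231.1 -580.7  231.3] tilt 0.0 yaw -1.192 F [ 0.2 -0.7  1.1] gap 1.0 grip 0.0 t 1.3
spin deg -250.6 norm -2.784 q6 -1.94 shift [-1.888 -0.912 -0.035]
spin deg -70.6 norm -0.784 q6 1.2 shift [ 1.888  0.912 -0.035]
spin deg 109.4 norm 1.216 q6 4.35 shift [-1.888 -0.912 -0.035]
ee [ 231.1 -580.7  231.3] tilt 0.0 yaw -1.192 F [ 0.2 -0.7  1.1] gap 1.0 grip 0.0 t 1.3
spin deg -250.6 norm -2.784 q6 -1.19 shift [-3.362 -1.091 -0.035]
spin deg -70.6 norm -0.784 q6 1.95 shift [ 3.362  1.091 -0.035]
spin deg 109.4 norm 1.216 q6 5.09 shift [-3.362 -1.091 -0.035]
```

```bash
python3 -m handwheel '[[[0,0,0,-0.087],[0,0,0,-0.087],[0,0,0,-0.087],[0,0,0,-0.087],[0,0,0,-0.087]]]' 1 30 && python3 -m handwheel '[[[0,0,0,-0.087],[0,0,0,-0.087],[0,0,0,-0.087],[0,0,0,-0.088],[0,0,0,0]]]' && python3 -m handwheel '[[[0.17,0.082,-0.005,0],[0.17,0.082,-0.005,0],[0.17,0.082,-0.005,0],[0.17,0.082,-0.005,0],[0.17,0.082,-0.005,0]]]' && python3 -m handwheel '[[[0.17,0.082,-0.005,0],[0.17,0.082,-0.005,0],[0.17,0.082,-0.005,0],[0.17,0.082,-0.005,0],[0.17,0.082,-0.005,0]]]'; python3 -c "
from h import *
plan((470,270,240),0.04)"
```

```text
time_s: 1.8
ee_pos: [231.1, -580.7, 231.3]
eef_rot: [0.861, 0.509, -0.0, -0.0]
contact_force: [-0.3, -0.2, -0.6]
finger_gap: 1.0
grip_force: 0.0
time_s: 2.3
ee_pos: [231.1, -580.7, 231.4]
eef_rot: [0.693, 0.721, -0.0, 0.0]
contact_force: [0.3, -0.3, 0.0]
finger_gap: 1.001
grip_force: 0.0
time_s: 2.8
ee_pos: [325.6, -362.7, 237.8]
eef_rot: [0.694, 0.72, 0.0, 0.0]
contact_force: [0.5, -0.7, 0.1]
finger_gap: 1.0
grip_force: 0.0
time_s: 3.3
ee_pos: [419.7, -146.2, 244.3]
eef_rot: [0.694, 0.72, 0.0, 0.001]
contact_force: [1.6, -0.7, 0.0]
finger_gap: 0.999
grip_force: 0.0
ee [ 419.7 -146.2  244.3] tilt 0.07 yaw 0.036 F [ 1.6 -0.7  0. ] gap 1.0 grip 0.0 t 3.3
spin deg -180.2 norm -2.003 q6 -1.24 shift [-1.655 -0.268  0.016]
spin deg -0.2 norm -0.003 q6 1.91 shift [1.655 0.268 0.016]
spin deg 179.8 norm 1.997 q6 5.05 shift [-1.655 -0.268  0.016]
```

```bash
python3 -m handwheel '[[[0.166,0.027,0,0],[0.166,0.027,0,0],[0.166,0.027,0,0],[0.166,0.027,0,0],[0.166,0.027,0,0]]]' && python3 -m handwheel '[[[0.166,0.027,0,0],[0.166,0.027,0,0],[0.166,0.027,0,0],[0.166,0.027,0,0],[0.166,0.027,0,0]]]'; python3 -m handwheel '[[[0,0,0.1,0],[0,0,0.15,0],[0,0,0,0]]]'
python3 - <<'E'
from h import *
plan((501,280,150),0.04)
im=snap('side','side1.png');snap('top','top1.png')
a=cv2.imread('pics/side1.png')[150:420,80:440];b=cv2.imread('pics/top1.png')[120:390,40:320]
cv2.imwrite('pics/v1.png',np.hstack([cv2.resize(a,(400,300)),cv2.resize(b,(311,300))]))
E
```

```text
time_s: 3.8
ee_pos: [444.7, 62.5, 244.1]
eef_rot: [0.694, 0.72, 0.0, 0.0]
contact_force: [0.9, 0.1, -0.2]
finger_gap: 1.001
grip_force: 0.0
time_s: 4.3
ee_pos: [470.2, 271.3, 244.0]
eef_rot: [0.694, 0.72, 0.0, 0.0]
contact_force: [0.8, 0.4, 0.7]
finger_gap: 0.999
grip_force: 0.0
time_s: 4.6
ee_pos: [466.1, 268.2, 176.4]
eef_rot: [0.694, 0.72, -0.005, -0.002]
contact_force: [-1.4, -0.5, 0.5]
finger_gap: 0.998
grip_force: 0.0
ee [466.1 268.2 176.4] tilt 0.6 yaw 0.038 F [-1.4 -0.5  0.5] gap 1.0 grip 0.0 t 4.6
spin deg -180.1 norm -2.001 q6 -1.22 shift [-0.042 -0.143  0.104]
spin deg -0.1 norm -0.001 q6 1.92 shift [0.042 0.143 0.104]
spin deg 179.9 norm 1.999 q6 5.06 shift [-0.042 -0.143  0.104]
```

View pics/v1.png

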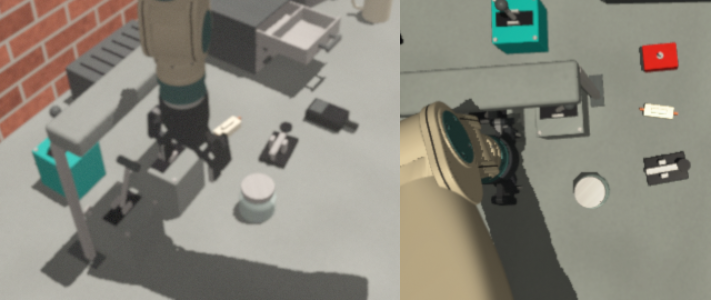

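The left half shows the open gripper in front of the lamp, with its fingers along x and clear of the crossbar at about (128,162). The wrist is about as wide as the body. I'll advance slowly and watch the force.

```bash
python3 -m handwheel '[[[0.02,0,0.04,0],[0.02,0,0.04,0],[0,0,0,0],[0,0,0,0]]]'; python3 -c "
from h import *
plan((501,282,155),0.04)"
```

```text
time_s: 5.1
ee_pos: [469.8, 279.5, 161.4]
eef_rot: [0.693, 0.721, -0.0, 0.0]
contact_force: [0.1, -0.2, 0.2]
finger_gap: 0.999
grip_force: 0.0
ee [469.8 279.5 161.4] tilt 0.0 yaw 0.039 F [ 0.1 -0.2  0.2] gap 1.0 grip 0.0 t 5.1
spin deg -180.0 norm -2.0 q6 -1.22 shift [-0.005 -0.125  0.026]
spin deg -0.0 norm -0.0 q6 1.93 shift [0.005 0.125 0.026]
spin deg 180.0 norm 2.0 q6 5.07 shift [-0.005 -0.125  0.026]
```

```bash
python3 -m handwheel '[[[0,0.04,0.007,0],[0,0.04,0.007,0],[0,0.03,0,0],[0,0.012,0,0],[0,0,0,0]]]'; python3 -m handwheel '[[[0,0,0,0],[0,0,0,0]]]'; python3 -c "
from h import *
plan((501,300,158),0.04);snap('side','side2.png')
P=proj('side',arm.observe()['ee_pos'])[0];print(P)
a=cv2.imread('pics/side2.png')[200:350,120:320];cv2.imwrite('pics/v2.png',cv2.resize(a,(800,600),interpolation=cv2.INTER_CUBIC))"
```

```text
time_s: 5.6
ee_pos: [501.1, 280.6, 157.8]
eef_rot: [0.693, 0.721, 0.0, 0.0]
contact_force: [-1.0, 0.2, -0.3]
finger_gap: 1.001
grip_force: 0.0
time_s: 5.8
ee_pos: [500.0, 280.5, 157.7]
eef_rot: [0.693, 0.721, -0.0, -0.0]
contact_force: [-0.1, 0.7, -0.3]
finger_gap: 1.0
grip_force: 0.0
ee [500.  280.5 157.7] tilt 0.03 yaw 0.04 F [-0.1  0.7 -0.3] gap 1.0 grip 0.0 t 5.8
spin deg -180.0 norm -2.0 q6 -1.18 shift [-0.078 -0.007 -0.001]
spin deg -0.0 norm -0.0 q6 1.96 shift [ 0.078  0.007 -0.001]
spin deg 180.0 norm 2.0 q6 5.1 shift [-0.078 -0.007 -0.001]
[233.68465689 308.06247093]
```

View pics/v2.png

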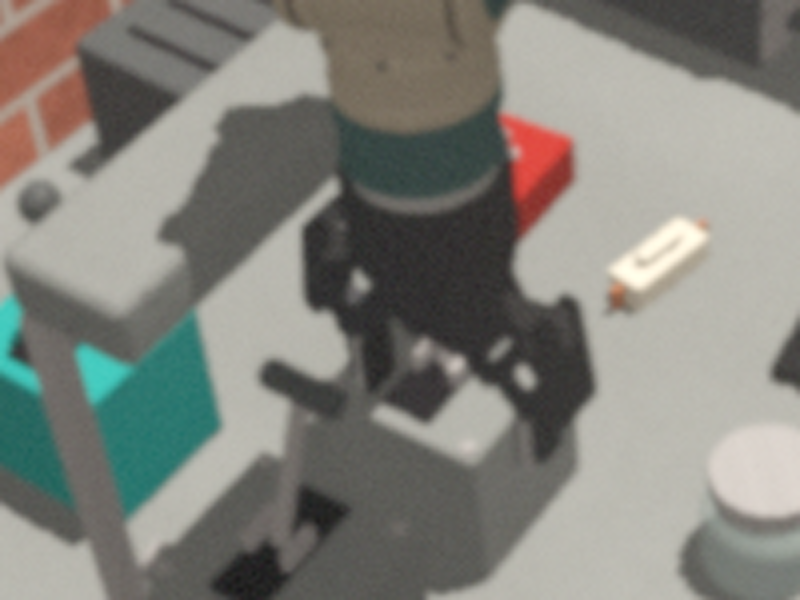

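The front finger, at crop (375,380), stands just right of the crossbar's near end at (340,400), with no contact so far. Now I'll push left.

```bash
python3 -m handwheel '[[[0.03,0,0,0],[0.03,0,0,0],[0.03,0,0,0],[0.03,0,0,0],[0.03,0,0,0]]]';python3 -m handwheel '[[[0.03,0,0,0],[0.03,0,0,0],[0.03,0,0,0],[0.03,0,0,0],[0.03,0,0,0]]]'; python3 -m handwheel '[[[0,0,0,0],[0,0,0,0],[0,0,0,0]]]'
python3 - <<'E'
from h import *
plan((440,330,230),0.04)
for c in('side','top'):
  im=snap(c,c+'3.png')
  for t in('isolator_grip','light_grip'):
    for d in arm.mark_of(t,c)[:3]:print(c,t,np.round(d['point'],1),round(d['score'],2))
E
```

```text
time_s: 6.35
ee_pos: [498.8, 319.0, 157.9]
eef_rot: [0.693, 0.721, 0.0, -0.0]
contact_force: [0.0, -0.8, 1.1]
finger_gap: 1.003
grip_force: 0.3
time_s: 6.85
ee_pos: [497.2, 356.3, 157.7]
eef_rot: [0.693, 0.721, -0.0, -0.0]
contact_force: [0.7, -0.4, 0.7]
finger_gap: 0.999
grip_force: 0.0
time_s: 7.15
ee_pos: [497.3, 355.3, 157.8]
eef_rot: [0.693, 0.721, -0.0, 0.0]
contact_force: [0.9, -0.3, 0.4]
finger_gap: 0.999
grip_force: 0.0
ee [497.3 355.3 157.8] tilt 0.02 yaw 0.039 F [ 0.9 -0.3  0.4] gap 1.0 grip 0.0 t 7.15
spin deg -180.0 norm -2.0 q6 -1.07 shift [ 0.092  0.233 -0.289]
spin deg -0.0 norm -0.0 q6 2.07 shift [-0.092 -0.233 -0.289]
spin deg 180.0 norm 2.0 q6 5.21 shift [ 0.092  0.233 -0.289]
side isolator_grip [561.8 384.4 184.8] 0.67
side light_grip [573.9 174.9 180.8] 0.8
side light_grip [758.2 298.  190. ] 0.6
top isolator_grip [577.1   8.6   2. ] 0.68
top light_grip [758.8 294.5 187.4] 0.72
top light_grip [ 464.3 -277.3  116.6] 0.72
top light_grip [572.8 173.7 185.7] 0.44
```

The crossbar is now at y≈384, so it reads off; the ball is unmoved at y≈174. I'll back off and go to the fuse.

```bash
python3 -m handwheel '[[[-0.03,-0.15,0,0],[0,-0.15,-0.1,0],[0,0,-0.19,0]]]'; python3 -m handwheel '[[[-0.19,0,0,0],[-0.19,0,0,0],[-0.19,0,0,0],[-0.19,0,0,0],[-0.19,0,0,0]]]'; python3 -m handwheel '[[[-0.19,0,0,0],[-0.15,0,0,0],[0,0,0,0]]]';  python3 - <<'E'
from h import *
plan((572.5,7.7,100),-0.152)
for d in arm.mark_of('fuse','top')[:2]:print(d)
E
```

```text
time_s: 7.75
ee_pos: [412.1, 340.1, 223.3]
eef_rot: [0.692, 0.721, -0.01, -0.003]
contact_force: [0.9, 0.5, -0.4]
finger_gap: 1.003
grip_force: 0.0
time_s: 8.25
ee_pos: [431.9, 106.1, 230.7]
eef_rot: [0.693, 0.721, 0.0, 0.0]
contact_force: [1.8, -1.0, 0.3]
finger_gap: 1.0
grip_force: 0.0
time_s: 8.55
ee_pos: [435.7, 19.1, 230.6]
eef_rot: [0.695, 0.719, -0.0, 0.001]
contact_force: [-0.3, 0.1, 0.1]
finger_gap: 0.994
grip_force: 0.0
ee [435.7  19.1 230.6] tilt 0.1 yaw 0.033 F [-0.3  0.1  0.1] gap 0.99 grip 0.0 t 8.55
spin deg -169.4 norm -1.882 q6 -1.55 shift [-0.039 -0.547  0.523]
spin deg 10.6 norm 0.118 q6 1.59 shift [0.039 0.547 0.523]
spin deg 190.6 norm 2.118 q6 4.73 shift [-0.039 -0.547  0.523]
{'point': [577.7, 9.9, -2.1], 'score': 0.78}
```

```bash
python3 -m handwheel '[[[0,0,0,0.06],[0,0,0,0.06],[0.013,0.18,0,0],[0.013,0.18,0.05,0],[0.013,0.18,0.1,0]]]'; python3 -m handwheel '[[[0,0,0.18,0],[0,0,0.18,0],[0,0,0,0],[0,0,0,0]]]';  python3 - <<'E'
from h import *
snap('side','side4.png')
print([np.round(d['point'],1) for d in arm.mark_of('fuse','side')[:2]])
snap('top','top4.png')
print([np.round(d['point'],1) for d in arm.mark_of('fuse','top')[:2]])
plan((573,7.7,4),-0.152)
E
```

```text
time_s: 9.1
ee_pos: [572.5, 13.8, 195.5]
eef_rot: [0.757, 0.653, 0.002, 0.002]
contact_force: [0.8, 0.1, 0.8]
finger_gap: 1.001
grip_force: 0.0
time_s: 9.5
ee_pos: [568.1, 13.6, 103.3]
eef_rot: [0.757, 0.653, -0.001, -0.001]
contact_force: [-0.1, 0.1, 0.9]
finger_gap: 1.001
grip_force: 0.0
[array([569.4,   6.1,  -1.3])]
[]
ee [571.4  12.7 106.8] tilt 0.33 yaw -0.149 F [ 0.7 -0.6 -0.2] gap 1.0 grip 0.0 t 9.7
spin deg -179.8 norm -1.998 q6 -1.52 shift [ 0.019 -0.007  0.411]
spin deg 0.2 norm 0.002 q6 1.62 shift [-0.019  0.007  0.411]
spin deg 180.2 norm 2.002 q6 4.76 shift [ 0.019 -0.007  0.411]
```

```bash
python3 -m handwheel '[[[-0.019,0.005,0.15,0],[0,0,0.13,0],[0,0,0.08,0],[0,0,0.04,0],[0,0,0,0]]]' 1; python3 -m handwheel '[[[0,0,0,0],[0,0,0,0]]]'
python3 - <<'E'
from h import *
plan((573,7.7,4),-0.152)
E
```

```text
time_s: 10.2
ee_pos: [569.6, 7.7, 3.7]
eef_rot: [0.758, 0.652, -0.0, -0.0]
contact_force: [-0.4, 0.0, -0.1]
finger_gap: 1.003
grip_force: 0.0
time_s: 10.4
ee_pos: [571.4, 7.5, 5.5]
eef_rot: [0.758, 0.653, 0.001, 0.001]
contact_force: [-0.3, -0.3, -0.3]
finger_gap: 1.0
grip_force: 0.0
ee [571.4   7.5   5.5] tilt 0.21 yaw -0.149 F [-0.3 -0.3 -0.3] gap 1.0 grip 0.0 t 10.4
spin deg -179.8 norm -1.998 q6 -1.52 shift [-0.002 -0.006  0.006]
spin deg 0.2 norm 0.002 q6 1.62 shift [0.002 0.006 0.006]
spin deg 180.2 norm 2.002 q6 4.76 shift [-0.002 -0.006  0.006]
```

```bash
python3 -m handwheel '[[[0,0.005,0,0],[0,0,0,0],[0,0,0,0],[0,0,0,0],[0,0,0,0]]]' -1 35; python3 -m handwheel '[[[0,0,0,0],[0,0,0,0],[0,0,0,0],[0,0,0,0]]]'; python3 -m handwheel '[[[0,0,-0.05,0],[0,0,-0.1,0],[0,0,-0.15,0],[0,0,-0.19,0],[0,0,-0.19,0]]]';python3 -m handwheel '[[[0,0,-0.19,0],[0,0,-0.1,0],[0,0,0,0]]]'
python3 - <<'E'
from h import *
snap('side','side5.png')
print([np.round(d['point'],1) for d in arm.mark_of('fuse','side')[:2]])
cv2.imwrite('pics/v5.png',cv2.resize(cv2.imread('pics/side5.png')[130:280,220:420],(800,600),interpolation=cv2.INTER_CUBIC))
print([(np.round(d['point'],1),d['score']) for d in arm.mark_of('drawer_in','side')[:2]])
plan((537,-280,240),np.pi/2-.05)
E
```

```text
time_s: 10.9
ee_pos: [571.3, 7.4, 3.9]
eef_rot: [0.758, 0.653, 0.0, 0.0]
contact_force: [-0.6, 0.8, 1.1]
finger_gap: 0.293
grip_force: 35.0
time_s: 11.3
ee_pos: [571.2, 7.5, 3.9]
eef_rot: [0.758, 0.653, 0.0, 0.0]
contact_force: [1.5, 1.1, 3.2]
finger_gap: 0.295
grip_force: 35.3
time_s: 11.8
ee_pos: [569.0, 7.7, 174.5]
eef_rot: [0.758, 0.653, -0.001, -0.001]
contact_force: [2.1, 0.3, -1.5]
finger_gap: 0.295
grip_force: 34.8
time_s: 12.1
ee_pos: [573.3, 7.3, 251.6]
eef_rot: [0.758, 0.653, 0.003, 0.003]
contact_force: [0.9, -0.2, -1.1]
finger_gap: 0.292
grip_force: 34.8
[array([566.9,   3.9, 247.5])]
[(array([ 541.2, -287.3,   96.7]), 0.74)]
ee [569.4   7.6 244.5] tilt 0.18 yaw -0.149 F [-0.2  0.  -2.7] gap 0.29 grip 34.8 t 12.25
spin deg 264.3 norm 2.937 q6 5.74 shift [ 0.072 -1.156  0.018]
spin deg -95.7 norm -1.063 q6 -0.54 shift [ 0.072 -1.156  0.018]
spin deg 84.3 norm 0.937 q6 2.6 shift [-0.072  1.156  0.018]
```

View pics/v5.png

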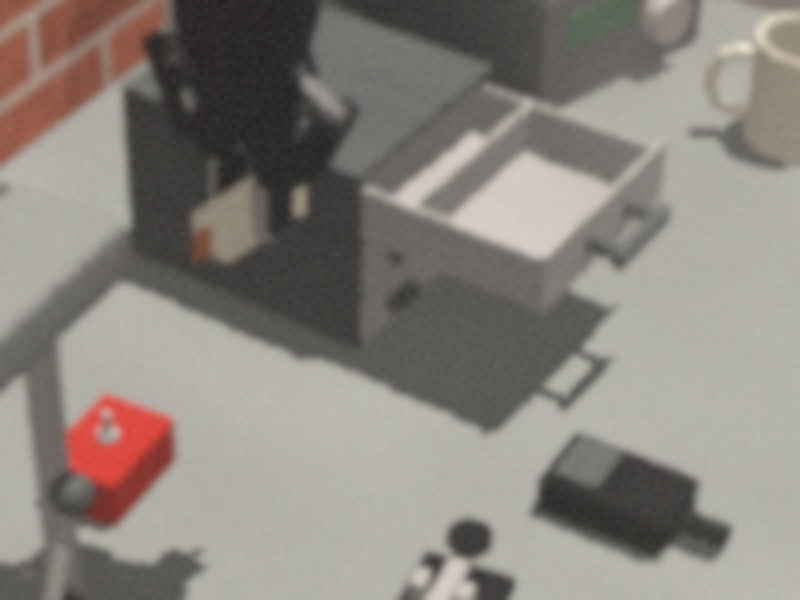

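The fuse is held level with its blade visible at crop (200,245). The open drawer's front compartment is at about (540,210) in the crop.

Run:
```python
from h import *
# top0: divider and front panel top edges, approx rows
for n,uv,z in(('div L',(369,203),130),('div R',(440,206),130),('front L',(368,247),137),('front R',(441,250),137)):print(n,atz('top',uv,z).round(1))
print([(np.round(d['point'],1),round(d['score'],2)) for c in('top','side') for t in('drawer_in','drawer_handle') for d in (arm.get_image(c) is not None and arm.mark_of(t,c))[:2]])
plan((541,-281,240),-0.06)
```

```text
div L [ 591.8 -203.3  130. ]
div R [ 581.2 -358.6  130. ]
front L [ 495.  -194.7  137. ]
front R [ 484.7 -351.3  137. ]
[(array([ 539.5, -276.5,   92.1]), 0.68), (array([ 464.2, -276.3,  115.7]), 0.81), (array([ 402.7, -152.3,   -0.6]), 0.71), (array([ 542.1, -280.6,   98.4]), 0.75), (array([406.2, 151.5,   1.2]), 0.67), (array([ 460.3, -279.9,  115.2]), 0.83)]
ee [570.4   7.5 245.2] tilt 0.09 yaw -0.149 F [-0.  -0.3 -2.1] gap 0.29 grip 34.8 t 12.65
spin deg -185.1 norm -2.057 q6 -2.1 shift [1.159 0.048 0.021]
spin deg -5.1 norm -0.057 q6 1.04 shift [-1.159 -0.048  0.021]
spin deg 174.9 norm 1.943 q6 4.18 shift [1.159 0.048 0.021]
```

```bash
python3 -m handwheel '[[[0,0,0,-0.057],[-0.16,-0.007,0,0],[-0.165,-0.007,0,0],[-0.165,-0.007,0,0],[-0.165,-0.007,0,0]]]'; python3 -m handwheel '[[[-0.165,-0.007,0,0],[-0.165,-0.007,0,0],[-0.165,-0.007,0,0],[0,0,0.1,0],[0,0,0.1,0]]]';python3 -m handwheel '[[[0,0,0.1,0],[0,0,0.1,0],[0,0,0.05,0],[0,0,0,0],[0,0,0,0]]]'
python3 - <<'E'
from h import *
plan((541,-281,100),-0.06)
E
```

```text
time_s: 13.15
ee_pos: [553.8, -156.9, 246.0]
eef_rot: [0.728, 0.686, 0.0, 0.0]
contact_force: [0.8, 0.2, -1.6]
finger_gap: 0.297
grip_force: 34.8
time_s: 13.65
ee_pos: [542.0, -281.1, 196.3]
eef_rot: [0.729, 0.685, 0.0, 0.001]
contact_force: [-0.2, 0.7, -1.2]
finger_gap: 0.298
grip_force: 34.8
time_s: 14.15
ee_pos: [541.9, -279.0, 134.2]
eef_rot: [0.728, 0.686, 0.0, 0.0]
contact_force: [0.2, 0.4, -1.4]
finger_gap: 0.293
grip_force: 34.7
ee [ 541.9 -279.   134.2] tilt 0.04 yaw -0.059 F [ 0.2  0.4 -1.4] gap 0.29 grip 34.7 t 14.15
spin deg -180.0 norm -2.0 q6 -2.1 shift [0.008 0.003 0.137]
spin deg 0.0 norm 0.0 q6 1.05 shift [-0.008 -0.003  0.137]
spin deg 180.0 norm 2.0 q6 4.19 shift [0.008 0.003 0.137]
```

Descending gently, with a force check.

```bash
python3 -m handwheel '[[[-0.008,-0.003,0.06,0],[0,0,0.05,0],[0,0,0.02,0],[0,0,0,0],[0,0,0,0]]]'; python3 -m handwheel '[[[0,0,0.008,0],[0,0,0,0],[0,0,0,0]]]';python3 -m handwheel '[[[0,0,0.006,0],[0,0,0,0],[0,0,0,0]]]'
```

```text
time_s: 14.65
ee_pos: [540.5, -280.7, 100.9]
eef_rot: [0.728, 0.686, -0.0, -0.0]
contact_force: [0.4, -0.4, -0.7]
finger_gap: 0.299
grip_force: 34.8
time_s: 14.95
ee_pos: [540.8, -280.8, 99.4]
eef_rot: [0.728, 0.686, 0.0, 0.0]
contact_force: [-0.4, 0.3, -1.3]
finger_gap: 0.299
grip_force: 34.8
time_s: 15.25
ee_pos: [541.1, -281.0, 98.4]
eef_rot: [0.728, 0.686, 0.0, 0.001]
contact_force: [-0.1, 0.4, 4.1]
finger_gap: 0.291
grip_force: 35.3
```

Touching down (4 N). Releasing with a partial opening.

```bash
python3 -m handwheel '[[[0,0,0,0],[0,0,0,0],[0,0,0,0],[0,0,0,0]]]' 0.1; python3 -m handwheel '[[[0,0,-0.05,0],[0,0,-0.1,0],[0,0,-0.15,0],[0,0,-0.15,0],[0,0,-0.1,0]]]'
python3 - <<'E'
from h import *
for c in('side','top'):
  snap(c,c+'6.png')
  print(c,[(np.round(d['point'],1),round(d['score'],2)) for t in('fuse','drawer_in','drawer_handle') for d in arm.mark_of(t,c)[:2]])
plan((410,-273,240),np.pi/2-0.06)
cv2.imwrite('pics/v6.png',cv2.resize(cv2.imread('pics/side6.png')[130:230,290:420],(780,600),interpolation=cv2.INTER_CUBIC))
E
```

```text
time_s: 15.65
ee_pos: [540.5, -280.7, 97.3]
eef_rot: [0.728, 0.686, -0.0, -0.0]
contact_force: [0.0, -0.2, -0.3]
finger_gap: 0.553
grip_force: 0.0
time_s: 16.15
ee_pos: [541.7, -281.4, 239.3]
eef_rot: [0.728, 0.686, 0.001, 0.002]
contact_force: [0.7, -0.1, -0.5]
finger_gap: 0.553
grip_force: 0.0
side [(array([ 460.2, -277.1,  117.9]), 0.66), (array([ 540.3, -284.4,   93.9]), 0.5), (array([ 542.5, -283.7,   99.1]), 0.98), (array([ 461.8, -280.5,  114.7]), 0.74)]
top [(array([ 544.6, -282. ,   95.6]), 0.86), (array([407.6, 157.7,   2.1]), 0.74), (array([ 462.8, -277. ,  117.9]), 0.69)]
ee [ 539.6 -280.1  233.3] tilt 0.19 yaw -0.059 F [ 0.5 -0.  -0.1] gap 0.55 grip 0.0 t 16.55
spin deg -270.0 norm -3.0 q6 -3.78 shift [-0.519  0.003 -0.025]
spin deg -90.0 norm -1.0 q6 -0.63 shift [ 0.519 -0.003 -0.025]
spin deg 90.0 norm 1.0 q6 2.51 shift [-0.519  0.003 -0.025]
```

View pics/v6.png

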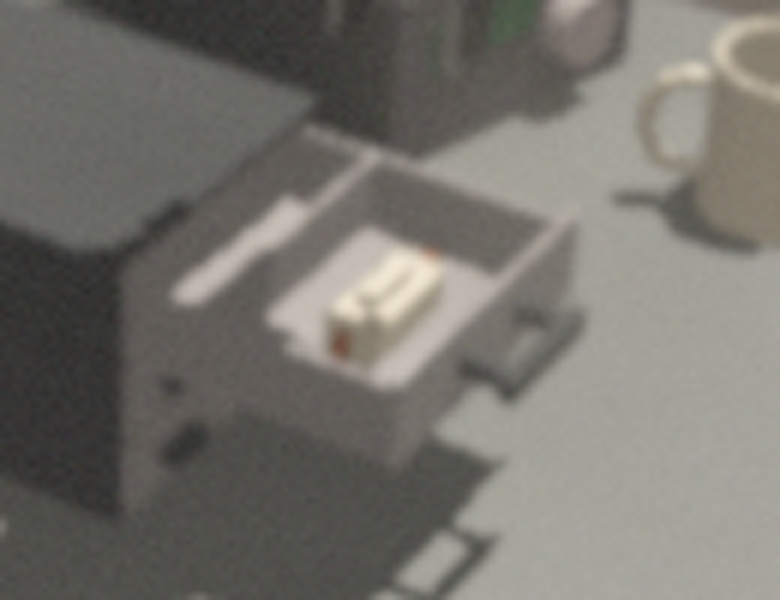

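The fuse lies in the front compartment, at crop (385,305), and is free of the fingers. Next I'll shut the fingers, go in front of the handle and push.

```bash
python3 -m handwheel '[[[0,-0.18,0,0],[0,-0.18,0,0],[0,-0.19,0,0],[0,0,0,0],[0,0,0,0]]]' -1; python3 -m handwheel '[[[0,0,0.15,0],[0,0,0.15,0],[0,0,0.14,0],[0,0,0.07,0],[0,0,0,0]]]'; python3 -m handwheel '[[[0,0.04,0,0],[0,0.04,0,0],[0,0.02,0,0],[0,0.02,0,0],[0,0,0,0]]]'
```

```text
time_s: 17.05
ee_pos: [402.0, -272.0, 234.1]
eef_rot: [0.728, 0.685, 0.0, -0.001]
contact_force: [0.7, -0.6, 0.6]
finger_gap: 0.005
grip_force: 0.0
time_s: 17.55
ee_pos: [402.2, -270.8, 104.2]
eef_rot: [0.728, 0.686, -0.0, -0.003]
contact_force: [-1.0, 0.0, -0.3]
finger_gap: -0.002
grip_force: 0.0
time_s: 18.05
ee_pos: [434.7, -274.9, 108.4]
eef_rot: [0.728, 0.686, 0.0, 0.001]
contact_force: [0.2, -0.2, -0.2]
finger_gap: 0.002
grip_force: 0.0
```

```bash
python3 -m handwheel '[[[0,0.02,0,0],[0,0.02,0,0],[0,0.02,0,0],[0,0.025,0,0],[0,0.03,0,0]]]'; python3 -m handwheel '[[[0,0.04,0,0],[0,0.04,0,0],[0,0.04,0,0],[0,0.04,0,0],[0,0.04,0,0]]]'
```

```text
time_s: 18.55
ee_pos: [461.9, -275.7, 107.4]
eef_rot: [0.728, 0.686, -0.0, -0.001]
contact_force: [-1.9, 1.4, 0.9]
finger_gap: -0.001
grip_force: 0.9
time_s: 19.05
ee_pos: [512.7, -278.8, 107.3]
eef_rot: [0.728, 0.686, 0.0, -0.0]
contact_force: [-2.3, 2.1, -0.6]
finger_gap: 0.003
grip_force: 0.9
```

```bash
python3 -m handwheel '[[[0,0.04,0,0],[0,0.04,0,0],[0,0.04,0,0],[0,0.03,0,0],[0,0.02,0,0]]]'; python3 -m handwheel '[[[0,0.015,0,0],[0,0.015,0,0],[0,0,0,0]]]'
```

```text
time_s: 19.55
ee_pos: [555.3, -281.8, 107.7]
eef_rot: [0.728, 0.686, 0.0, 0.0]
contact_force: [-2.6, 0.5, 0.1]
finger_gap: -0.002
grip_force: 0.8
time_s: 19.85
ee_pos: [562.7, -282.5, 107.9]
eef_rot: [0.728, 0.686, 0.0, 0.001]
contact_force: [0.7, -0.6, 0.0]
finger_gap: -0.001
grip_force: 0.0
```

```bash
python3 -m handwheel '[[[0,0.015,0,0],[0,0.015,0,0],[0,0,0,0]]]'; python3 -m handwheel '[[[0,0.015,0,0],[0,0.01,0,0],[0,0,0,0]]]'; python3 -m handwheel '[[[0,0.01,0,0],[0,0.01,0,0],[0,0,0,0]]]'
```

```text
time_s: 20.15
ee_pos: [570.2, -282.7, 107.9]
eef_rot: [0.728, 0.686, 0.0, 0.001]
contact_force: [0.3, -0.5, -1.2]
finger_gap: -0.0
grip_force: 0.0
time_s: 20.45
ee_pos: [576.2, -282.9, 107.6]
eef_rot: [0.728, 0.686, 0.0, 0.0]
contact_force: [-0.3, 0.6, 0.4]
finger_gap: 0.002
grip_force: 0.0
time_s: 20.75
ee_pos: [579.0, -283.0, 107.4]
eef_rot: [0.728, 0.686, -0.001, -0.001]
contact_force: [-5.3, 0.0, 3.4]
finger_gap: 0.0
grip_force: 2.6
```

Force is rising, which suggests the end stop. I'll press a little more to confirm, then check by camera.

```bash
python3 -m handwheel '[[[0,0.012,0,0],[0,0,0,0],[0,0,0,0]]]'; python3 -m handwheel '[[[0,-0.1,0,0],[0,-0.18,0,0],[0,-0.18,-0.1,0],[0,0,-0.18,0],[0,0,-0.18,0]]]'
python3 - <<'E'
from h import *
for c in('side','top'):
  snap(c,c+'7.png')
  print(c,[(t,np.round(d['point'],1),round(d['score'],2)) for t in('drawer_handle','isolator_grip','light_grip','jar','microphone','morse_key','toggle_box','cabinet') for d in arm.mark_of(t,c)[:1]])
a=cv2.imread('pics/side7.png')[120:400,120:470];b=cv2.imread('pics/top7.png')[90:290,340:460]
cv2.imwrite('pics/v7.png',np.hstack([cv2.resize(a,(500,400)),cv2.resize(b,(240,400))]))
plan((400,-270,230),-.06)
E
```

```text
time_s: 21.05
ee_pos: [579.1, -283.0, 107.3]
eef_rot: [0.728, 0.685, -0.003, -0.003]
contact_force: [-11.6, 0.3, 7.8]
finger_gap: -0.005
grip_force: 5.8
time_s: 21.55
ee_pos: [467.2, -274.8, 220.8]
eef_rot: [0.728, 0.685, -0.0, -0.002]
contact_force: [1.9, -1.2, -0.3]
finger_gap: -0.001
grip_force: 0.0
side [('drawer_handle', array([ 595.3, -283. ,  116.1]), 0.86), ('isolator_grip', array([559.4, 384.8, 183.6]), 0.49), ('light_grip', array([569. , 174. , 183.2]), 0.67), ('jar', array([407.8, 151.5,   1.4]), 0.58), ('microphone', array([ 408. , -152.3,   -2. ]), 0.86), ('morse_key', array([445.9,  -4.3,   1.8]), 0.76), ('toggle_box', array([696.4,   2.3,   1.5]), 0.95), ('cabinet', array([ 406.7, -152.2,   -1.4]), 0.55)]
top [('drawer_handle', array([ 600. , -283.4,  113.7]), 0.83), ('isolator_grip', array([560.2, 382.8, 182.9]), 0.74), ('light_grip', array([760.7, 300.5, 191.4]), 0.68), ('jar', array([405. , 157.3,   0.7]), 0.57), ('microphone', array([ 405.1, -148.1,   -1.3]), 0.75), ('morse_key', array([448.6,  -9.5,  -1.4]), 0.88), ('toggle_box', array([6.941e+02, 3.000e-01, 3.000e+00]), 0.7), ('cabinet', array([558.9, 384.6, 186.4]), 0.3)]
ee [ 470.  -276.5  221.8] tilt 0.0 yaw -0.059 F [-0.8 -0.2  0.2] gap -0.0 grip 0.0 t 22.45
spin deg -180.0 norm -2.0 q6 -2.22 shift [-0.009  0.281 -0.033]
spin deg 0.0 norm 0.0 q6 0.92 shift [ 0.009 -0.281 -0.033]
spin deg 180.0 norm 2.0 q6 4.06 shift [-0.009  0.281 -0.033]
```

View pics/v7.png

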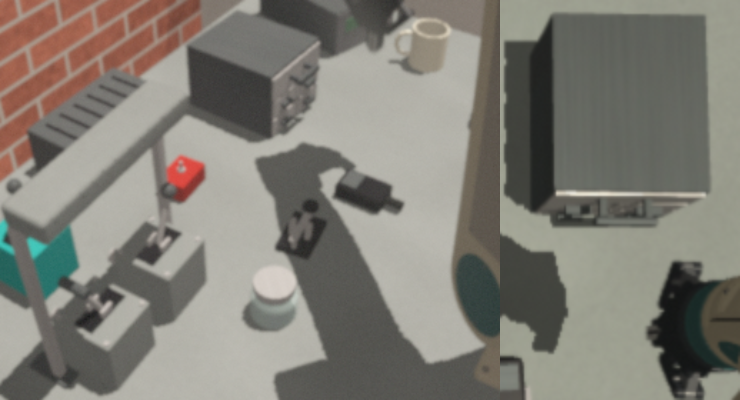

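The drawer is flush with the cabinet, the crossbar lever leans left and the ball lever right. The bystanders are in place and the arm is clear of everything.

```bash
python3 -c "
from rig import arm
print(arm.close_job())"
```

```text
the job is handed in; nothing more can be done
None
```

The job is handed in, with no verdict returned: by the last camera check the crossbar lever is off, the ball lever still on, the drawer shut and the bystanders unmoved, and the fuse carrier was seen lying in the front compartment before I shut it.

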